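# Unload the split die and hold its slide at the mark

## Robot

A 7-joint arm with a two-finger parallel gripper is mounted at the origin on a cart in front of the work surface, level with it; the furniture and walls round the work are solid. World frame = base frame: x ahead of the robot, y to its left, z up, the work surface at z = 0. Lengths are in mm, angles in degrees, forces in N, time in s.
With the tool pointing down it reaches from about 400 to 900 mm from the base axis. Payload 5.6 kg.
Tool frame: the origin (TCP) lies between the finger pads; the fingertips stand 25 mm ahead of it and the grasp point (between the pads) lies 6 mm ahead of it (finger_overhang is the distance from the TCP to the fingertips, in mm); y points along the fingers, z is the direction in which the jaws open and shut, and the axes are right-handed (so a half turn about y gives the same grasp; the last joint's range is limited). The gripper opens to 92 mm and grips with 3 to 60 N. Pads are 20 mm wide; open, the fingers measure 128 mm over their backs; the gripper's body (75 mm by 189 mm) begins 69 mm behind the grasp point.
Start: joints at [-73.74, 26.786, -0.665, 91.828, 0.344, 61.387, -3.226], TCP at [208.699, 615.591, 239.592] pointing down, gripper open.
Joint ranges: [-144.91, 144.91], [-17.63, 115.5], [-89.93, 88.59], [15.96, 139.68], [-74.01, 254.01], [8.47, 105.57], [-167.45, 167.45]. Speed limits (degrees/s): [147.25, 147.25, 180, 180, 180, 180, 180].

## Interface

Orientations are given as a 3x3 rotation matrix whose columns are the frame's x, y, z axes.
In Python, from plant import read_state, camera, camera_params, job_done, finger_overhang gives the robot as it stands.
- The arm moves only by the tool send_rows, never from a script. Its argument "series" is a list of rows, each an object of numbers: "x", "y", "z": the shift along the tool's x, y, z in mm; "wx", "wy", "wz": the turn, a rotation vector about the tool's x, y, z in rad. A call has 1 to 8 rows; each row is the pose to reach, as a shift and turn from the pose commanded when the call began, along the tool's axes at that moment; what a row does not reach only later rows make up. A row lasts 1/12 s, in which the tool goes at most 41.7 mm and 7.16 degrees, less where a joint would pass 70% of its speed; a pose out of reach is approached as far as the arm can. A call with a gripper value outside its range is refused whole. "gripper" is the opening in per cent of the stroke, from 0 (shut) to 100 (fully open), set as the call begins (left out, the last holds). The fingers move at their own pace and stop on an object; "newtons" is the grip in N (left out, the last holds). Time passes only in rows, so rows that repeat a pose let the fingers close. It gives the time, the measured TCP pose, the force and the opening at its end, in the units of the state.
- read_state(): the state, without advancing time (a new reading comes with each control period).
- camera(name): name is "side" or "top"; returns the picture (420x560x3 uint8, blue, green, red); there is no depth.
- camera_params(name): a dict with "mtx" (3x3 intrinsics, pixels), "camera_from_world" (4x4, takes a point from world to camera coordinates). Camera axes: x right, y down, z forward; pixel columns grow to the right and rows downward; lengths in mm; the calibration is good to about 2 mm. A picture is of the moment at which its call begins. camera_params takes no time and is no camera call.
- job_done(): hands the job in, once; it reports no verdict.
The state is a dict: "time_s": time; "joint_positions": joint angles; "qvel": joint speeds; "joint_efforts": joint torques, N m; "tool_pos": TCP position; "tool_rot": TCP orientation; "contact_force": force on the tool from outside, world axes, zero at the start; "wrist_torque": the same for the moment, N m; "grip_width": opening from 0.0 (shut) to 1.0 (fully open).
Only numpy, scipy, OpenCV 4.12 (cv2) and the standard library are available. Lean on these libraries where they do the work, as an engineer would, in place of code of your own. Each camera call takes 0.05 s, during which the arm holds its last target.

## Task

First lift the plain bronze bush out of the cavity of the small split die and set it down, not dropped, standing upright in the open tray. Then pull the die's spring-return slide out by its bow handle until the line scribed across the slide is level with the pointer clipped on the rail, and finish while still holding it there, so that I can wipe the face of the slide. Keep the slide shut while the bush is in the cavity, leave the pointer where it is set, and do not disturb the other parts on the bench.

Things in the scene. Friction and masses are not known exactly. Their poses are not given: they have to be found in the camera images.
- die: split steel die, fixed to the bench, 165 x 110 mm base plate, cavity block at the far (+x) end with its flat top 40 mm above the bench, slide between two rails at the near (-x) end (rail tops 31 mm up). Origin under the base on the bench, on the centre line; its x axis points from the slide to the cavity, z up. The slide pulls out along the die's -x
- cavity (a point): centre of the cavity floor, 17 mm along +x from the die's origin and 28 mm up. The cavity is 34 x 34 mm and 12 mm deep, corners cut at the back, open at the top; the end face of the shut slide is its near wall
- bush: plain bronze-coloured bush, a tube 30 mm outside diameter, 28 mm tall, about 0.1 kg, standing loose in the cavity with its upper 16 mm above the block. Origin at the centre of its underside, z along its axis
- slide (a joint): pull of the slide in m: 0 shut against the cavity, stop at 0.05. A spring always draws it shut: about 6 N at 0, rising 1.5 N per cm (about 10.5 N at 0.03). It snaps back if let go. The line is level with the pointer when this value equals that of joint index
- handle_bar (a point): middle of the handle's cross bar on the slide, moves with it: a level round bar 12 mm thick, along the die's y, 75 mm above the bench, 72 mm along -x from the die's origin when shut. 66 mm clear between its two posts; 24 mm clear beneath the bar, down to a 12 mm wide cross piece whose top is 45 mm above the bench; free space in front of and behind the bar down to the slide top, 40 mm above the bench
- slide_line (a point): middle of the dark line scribed across the top of the slide (36 mm wide, 40 mm above the bench), moves with the slide; 12 mm along -x from the die's origin when shut
- index (a joint): where the pointer clip is set on the rail, in m of slide pull (0.022 to 0.038): the pull at which line and pointer are level. Stiff; not to be moved
- mark (a point): tip of the pointer, a small dark steel clip with a brass screw on the die's left (+y) rail, 39 mm above the bench, pointing across at the slide
- tray: open square aluminium tray, fixed, 130 x 130 mm outside, walls 22 mm high and 4 mm thick. Origin under its centre on the bench
- tray_in (a point): centre of the tray's inner floor
- flanged_bush: bystander: steel bush with a flange, 40 mm across, 35 mm tall, loose; origin at the centre of its underside
- steel_ring: bystander: flat steel ring, 46 mm across, 12 mm tall, loose; origin at the centre of its underside
- steel_insert: bystander: steel block with bores, 28 x 50 x 28 mm, loose; origin at the centre of its underside
Mind the look-alikes: they are no part of the job. What is shaped like the bush but purple or yellow is not meant.

How it is judged (in metres and radians):
On the way, in this order (a step that is already met when the one before it is completed fails the run):
1. the bush stands upright in the tray, let go, with the slide shut (x of bush in the frame of tray_in between -0.05 and 0.05 m and y of bush in the frame of tray_in between -0.05 and 0.05 m and z of bush in the frame of tray_in below 0.004 m and angle between the z axis of bush and the z axis of tray, either way round below 0.1 rad and contact force between each of the arm, the fingers and bush below 0.1 N and linear speed of bush below 0.03 m/s and value of joint slide below 0.008 m), for 0.2 s.
2. the slide is held with its line at the pointer (x of slide_line in the frame of mark between -0.004 and 0.004 m and velocity of joint slide between -0.01 and 0.01 m/s and contact force between the fingers and slide above 2 N and contact force between slide and bush below 0.1 N), for 0.5 s.
At the end, for the whole second after the job is handed in: the slide is held still by the fingers (at least 2 N) with its line within 4 mm of the pointer along the pull, nothing else propping it; the bush stands upright (within 0.1 rad) on the tray's floor, within 50 mm of its centre both ways, at rest and let go (all of step 2 and x of bush in the frame of tray_in between -0.05 and 0.05 m and y of bush in the frame of tray_in between -0.05 and 0.05 m and z of bush in the frame of tray_in below 0.004 m and angle between the z axis of bush and the z axis of tray, either way round below 0.1 rad and contact force between each of the arm, the fingers and bush below 0.1 N and linear speed of bush below 0.03 m/s); the arm keeps its last pose, push and grip.
It fails at once if the slide is pulled out more than 8 mm while the bush is in the cavity (value of joint slide above 0.008 m and horizontal distance between bush and cavity below 0.02 m and z of bush in the frame of cavity below 0.01 m).
It fails at once if the bush is dropped (falls freely faster than 0.7 m/s) (linear speed of bush above 0.7 m/s and contact force between the fingers and bush below 0.1 N).
It fails at once if the pointer is shifted by more than 3 mm (distance of mark from where it was at the start of the episode above 0.003 m).
It fails at once if the flanged bush, the steel ring or the drilled insert is moved more than 20 mm (distance of any of flanged_bush, steel_ring, steel_insert from where it was at the start of the episode above 0.02 m).
It also fails if it takes over 51 s, if anything falls off the work surface, if the arm or the gripper's body presses on something with over 40 N, if the wrist force passes 120 N, or if a joint passes its speed limit or range.

## Working session

There is one attempt and no reset: what is moved stays moved. The work goes in short steps, Python scripts to look and compute and a tool call to move; the robot and the scene stay as the last step left them, time stands still between calls to the robot, and variables do not carry over. Pictures are saved under pics/ and viewed, and the job is handed in when it is done.

Besides the shell and the picture viewer there is one more tool, called after "Request:" as name(argument=value, ...) on one line, values as JSON. send_rows: Moves the arm, as the interface text tells. Its arguments: {"type":"object","properties":{"series":{"type":"array"},"gripper":{"type":"number"},"newtons":{"type":"number"}},"required":["series"]}

```bash
mkdir -p pics; ls; python3 - <<'E'
from plant import *
import cv2,json
s=read_state();print(s);print(finger_overhang)
for n in("side","top"):
    cv2.imwrite(f"pics/{n}0.png",camera(n));print(camera_params(n))
E
```

```text
pics
{'time_s': 0.0, 'joint_positions': array([-73.73894218,  26.83620928,  -0.66394453,  91.88201163,
         0.3428827 ,  61.38666581,  -3.22521291]), 'qvel': array([ 0.08065733, -0.02620224,  0.06140424, -0.02064034, -0.0695839 ,
       -0.04103619, -0.00543314]), 'joint_efforts': array([-3.47420882e-04, -5.20563662e+01, -1.27830589e-02, -2.43746692e+01,
       -5.67240024e-02,  1.73757429e-02,  1.77319994e-04]), 'tool_pos': array([208.55610336, 615.04905992, 238.63005707]), 'tool_rot': array([[ 9.47047453e-01, -4.63542193e-04,  3.21093299e-01],
       [-3.21093611e-01, -1.73531314e-03,  9.47045871e-01],
       [ 1.18201700e-04, -9.99998387e-01, -1.79226433e-03]]), 'contact_force': array([-0.16065388,  0.38683434, -0.30790831]), 'wrist_torque': array([-0.0212788 ,  0.00989612,  0.04619309]), 'grip_width': 1.0011476921073572}
25.0
{'mtx': array([[385.1833845 ,   0.        , 283.61012466],
       [  0.        , 385.1833845 , 202.98592478],
       [  0.        ,   0.        ,   1.        ]]), 'camera_from_world': array([[-9.99983279e-01, -4.95526257e-03,  2.98124677e-03,
         6.00990000e+02],
       [-5.05347909e-03,  4.98138463e-01, -8.67082772e-01,
         1.34948895e+02],
       [ 2.81154912e-03, -8.67083339e-01, -4.98155175e-01,
         8.07544768e+02],
       [ 0.00000000e+00,  0.00000000e+00,  0.00000000e+00,
         1.00000000e+00]])}
{'mtx': array([[487.15965035,   0.        , 272.05956698],
       [  0.        , 487.15965035, 208.26706994],
       [  0.        ,   0.        ,   1.        ]]), 'camera_from_world': array([[ 7.40389410e-03, -9.99958745e-01,  5.26222103e-03,
        -1.08179652e+02],
       [-9.74482697e-01, -8.39565851e-03, -2.24305564e-01,
         6.08874468e+02],
       [ 2.24340490e-01, -3.46720870e-03, -9.74504655e-01,
         8.88751329e+02],
       [ 0.00000000e+00,  0.00000000e+00,  0.00000000e+00,
         1.00000000e+00]])}
```

View pics/side0.png

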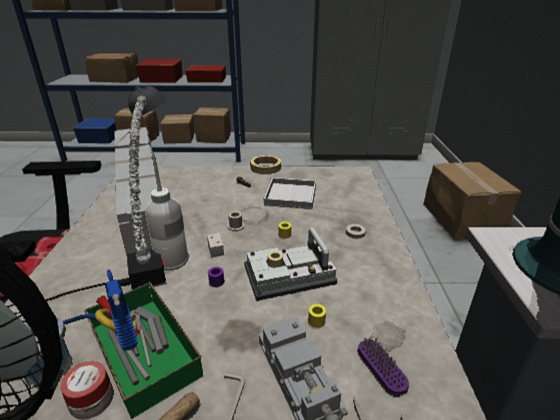

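View pics/top0.png

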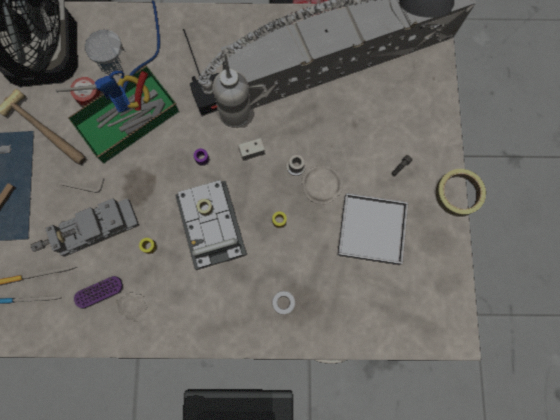

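```bash
python3 - <<'E'
import cv2
a=cv2.imread("pics/top0.png");cv2.imwrite("pics/top0c.png",cv2.resize(a[170:275,165:265],None,fx=5.7,fy=5.7,interpolation=cv2.INTER_CUBIC))
a=cv2.imread("pics/side0.png");cv2.imwrite("pics/side0c.png",cv2.resize(a[220:305,235:345],None,fx=7,fy=7,interpolation=cv2.INTER_CUBIC))
E
```

```text
(no output)
```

View pics/top0c.png

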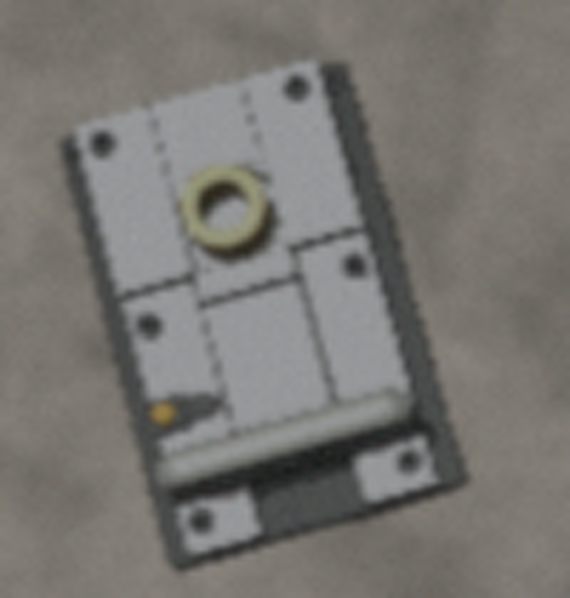

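View pics/side0c.png

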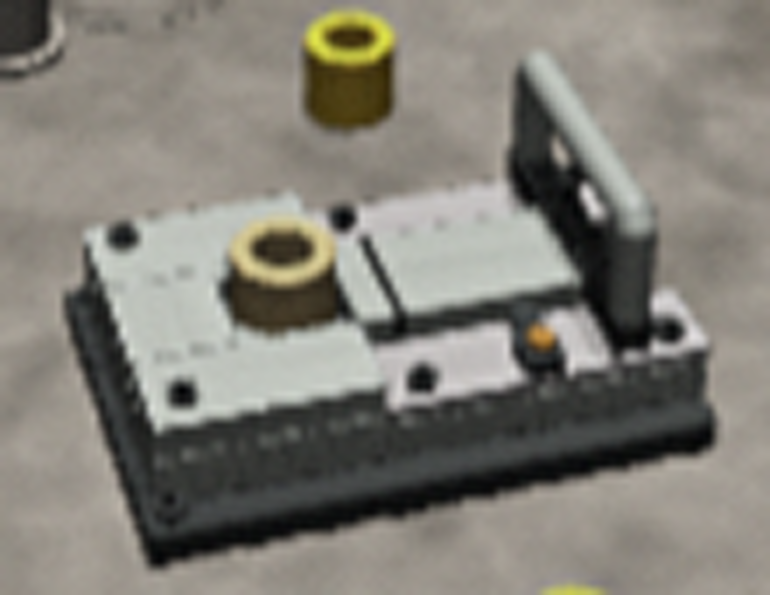

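```bash
cat > h.py <<'E'
import numpy as np
from plant import *
P={n:camera_params(n) for n in("side","top")}
def proj(n,X):
    X=np.atleast_2d(X);T=P[n]["camera_from_world"];c=X@T[:3,:3].T+T[:3,3];u=c@P[n]["mtx"].T
    return u[:,:2]/u[:,2:]
def ray(n,uv):
    T=P[n]["camera_from_world"];R=T[:3,:3];o=-R.T@T[:3,3]
    d=R.T@np.linalg.solve(P[n]["mtx"],[uv[0],uv[1],1]);return o,d
def atz(n,uv,z):
    o,d=ray(n,uv);return o+d*(z-o[2])/d[2]
E
cat > fit.py <<'E'
from h import *
from scipy.optimize import least_squares
t=lambda u,v:((u+.5)/5.7-.5+165,(v+.5)/5.7-.5+170)
s=lambda u,v:((u+.5)/7-.5+235,(v+.5)/7-.5+220)
L=[("bush top","top",(17,0,56),t(225,208)),("bush s","side",(17,0,56),s(283,248)),
("bar","top",(-72,0,80),t(285,437)),("bar s","side",(-72,0,80),s(588,137)),
("line","top",(-12,0,40),t(250,290)),("line s","side",(-12,0,40),s(382,283)),
("lineL","top",(-12,18,40),t(200,303)),("lineR","top",(-12,-18,40),t(300,278)),
("c1","top",(82.5,-55,-1),t(340,62)),("c2","top",(-82.5,-55,-1),t(468,482)),("c3","top",(-82.5,55,-1),t(180,570)),("c4","top",(82.5,55,-1),t(65,145))]
def tr(p,m):
    c,q=np.cos(p[2]),np.sin(p[2]);z=p[3] if m[2]<0 else m[2]
    return np.array([p[0]+c*m[0]-q*m[1],p[1]+q*m[0]+c*m[1],z])
f=lambda p:np.concatenate([proj(n,tr(p,m))[0]-uv for _,n,m,uv in L])
r=least_squares(f,[550,0,.28,12],loss="soft_l1")
p=r.x;print("die",p,np.degrees(p[2]))
for l,e in zip(L,f(p).reshape(-1,2)):print(l[0],e.round(2))
for nm,m in(("cav",(17,0,28)),("bar",(-72,0,75)),("line",(-12,0,40))):print(nm,tr(p,m).round(1))
def mk(n,uv):
    X=atz(n,uv,39);c,q=np.cos(p[2]),np.sin(p[2]);d=X[:2]-p[:2];return np.array([c*d[0]+q*d[1],-q*d[0]+c*d[1]])
print("mark die",mk("top",t(228,403)),mk("side",s(525,312)),"idx=-12-x; brass",mk("top",t(162,412)),mk("side",s(541,336)))
print("tray c",atz("top",(373.5,229.5),22)," corners",[atz("top",c,22).round(0)[:2] for c in((345,197),(406,202),(402,263),(340,257))])
for nm,uv,z in(("flange",(296,160),35),("ring",(284,302),12),("insert",(251,149),28),("yel",(280,217),28),("yel2",(148,243),28),("purp",(201,155),28)):print(nm,atz("top",uv,z).round(0))
E
python3 fit.py
python3 - <<'E'
import cv2
a=cv2.imread("pics/top0.png");cv2.imwrite("pics/top0t.png",cv2.resize(a[185:275,325:420],None,fx=6,fy=6,interpolation=cv2.INTER_CUBIC))
E
```

```text
die [ 6.00558923e+02  2.90050622e+01  3.12167170e-01 -3.65845487e+01] 17.885861354040298
bush top [-0.91 -0.3 ]
bush s [ 0.54 -0.61]
bar [-0.51 -0.06]
bar s [-0.05 -2.68]
line [-0.36  0.5 ]
line s [ 0.42 -1.85]
lineL [-0.2   0.84]
lineR [-0.54 -0.01]
c1 [0.38 0.24]
c2 [-0.59 -2.87]
c3 [ 0.47 -2.94]
c4 [0.62 0.02]
cav [616.7  34.2  28. ]
bar [532.    6.9  75. ]
line [589.1  25.3  40. ]
mark die [-47.62354206  17.46225454] [-43.81148939  28.32468881] idx=-12-x; brass [-43.77776193  40.37894796] [-44.29517342  39.38748105]
tray c [ 577.80115653 -311.61412744   22.        ]  corners [array([ 646., -255.]), array([ 636., -381.]), array([ 510., -366.]), array([ 521., -242.])]
flange [ 721. -153.   35.]
ring [ 431. -129.   12.]
insert [747. -58.  28.]
yel [ 601. -120.   28.]
yel2 [545. 146.  28.]
purp [733.  47.  28.]
```

View pics/top0t.png

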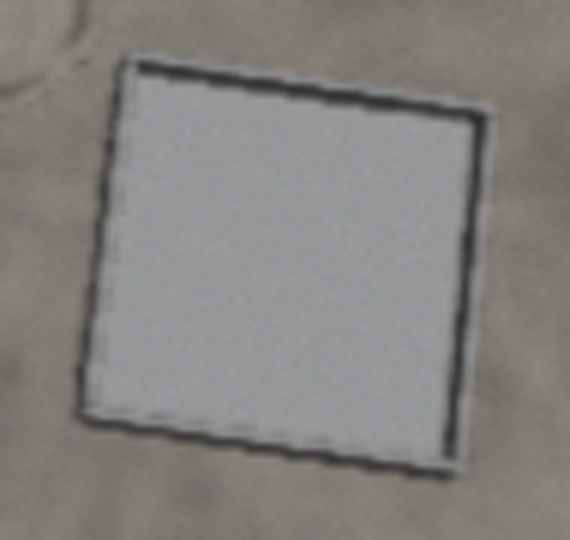

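```bash
sed -i 's/z=p\[3\] if m\[2\]<0 else m\[2\]/z=10 if m[2]<0 else m[2];m=(m[0]+(p[3] if m[2]<0 else 0),m[1],z)/; s/,.28,12\]/,.28,0]/' fit.py; python3 fit.py
```

```text
die [ 6.01117553e+02  2.83304319e+01  3.07268507e-01 -1.32959398e+01] 17.605188614825646
bush top [-0.52 -0.59]
bush s [ 0.25 -0.84]
bar [-0.33 -0.3 ]
bar s [-0.3  -2.78]
line [-0.04  0.24]
line s [ 0.14 -2.04]
lineL [0.11 0.54]
lineR [-0.21 -0.23]
c1 [ 0.68 -0.33]
c2 [0.37 0.07]
c3 [-1.04  0.52]
c4 [-1.4  -0.11]
cav [617.3  33.5  28. ]
bar [532.5   6.6  75. ]
line [589.7  24.7  40. ]
mark die [-48.0369314   18.04074818] [-44.27813566  28.92172601] idx=-12-x; brass [-44.30345812  40.97600575] [-44.81600656  39.98201612]
tray c [ 577.80115653 -311.61412744   22.        ]  corners [array([ 646., -255.]), array([ 636., -381.]), array([ 510., -366.]), array([ 521., -242.])]
flange [ 721. -153.   35.]
ring [ 431. -129.   12.]
insert [747. -58.  28.]
yel [ 601. -120.   28.]
yel2 [545. 146.  28.]
purp [733.  47.  28.]
```

```bash
cat > go.py <<'E'
import sys
from h import *
from scipy.spatial.transform import Rotation as Ro
def go(x,y,z,jaw):
    s=read_state();R=s["tool_rot"];a=np.radians(jaw);zt=np.array([np.cos(a),np.sin(a),0]);yt=np.array([0,0,-1.]);G=np.c_[np.cross(yt,zt),yt,zt]
    d=R.T@(np.array([x,y,z])-s["tool_pos"]);w=Ro.from_matrix(R.T@G).as_rotvec()
    print("t",s["time_s"],"pos",s["tool_pos"].round(1),"j",s["joint_positions"].round(0),"F",s["contact_force"].round(1),"g",round(s["grip_width"],3))
    print("shift",d.round(1),"n",np.linalg.norm(d)/41.7,"w",w.round(3),np.degrees(np.linalg.norm(w))/7.16)
if __name__=="__main__":go(*map(float,sys.argv[1:5]))
E
python3 go.py 617 33.5 200 -72.4
```

```text
t 0.1 pos [208.6 615.1 238.8] j [-74.  27.  -1.  92.   0.  61.  -3.] F [ 0.8 -0.   0.2] g 1.002
shift [ 573.5   39.5 -419.6] n 17.068477753686974 w [1.000e-03 2.508e+00 2.000e-03] 20.065642185871106
```

Request:
send_rows(series=[{"x":30,"z":-21,"wy":0.12},{"x":60,"z":-42,"wy":0.24},{"x":90,"z":-63,"wy":0.36},{"x":120,"z":-84,"wy":0.48},{"x":150,"z":-105,"wy":0.6},{"x":180,"z":-126,"wy":0.72},{"x":210,"z":-147,"wy":0.84},{"x":230,"z":-168,"wy":0.96}], gripper=100, newtons=25)

```text
invalid input at $.series[0]: expected keys x, y, z, wx, wy, wz
```

```bash
python3 go.py 617 33.5 200 -72.4
```

```text
t 0.1 pos [208.6 615.1 238.8] j [-74.  27.  -1.  92.   0.  61.  -3.] F [ 0.8 -0.   0.2] g 1.002
shift [ 573.5   39.5 -419.6] n 17.068477753686974 w [1.000e-03 2.508e+00 2.000e-03] 20.065642185871106
```

Request:
send_rows(series=[{"x":30,"y":0,"z":-21,"wx":0,"wy":0.12,"wz":0},{"x":60,"y":0,"z":-42,"wx":0,"wy":0.24,"wz":0},{"x":90,"y":0,"z":-63,"wx":0,"wy":0.36,"wz":0},{"x":120,"y":0,"z":-84,"wx":0,"wy":0.48,"wz":0},{"x":150,"y":0,"z":-105,"wx":0,"wy":0.6,"wz":0},{"x":180,"y":0,"z":-126,"wx":0,"wy":0.72,"wz":0},{"x":210,"y":0,"z":-147,"wx":0,"wy":0.84,"wz":0},{"x":230,"y":0,"z":-168,"wx":0,"wy":0.96,"wz":0}], gripper=100, newtons=25)

```text
time_s: 0.77
tool_pos: [374.7, 380.0, 239.5]
tool_rot: [[0.272, 0.001, 0.962], [-0.962, -0.001, 0.272], [0.001, -1.0, 0.001]]
contact_force: [-0.5, 0.3, 0.1]
grip_width: 1.0
```

```bash
python3 go.py 617 33.5 200 -72.4
```

```text
t 0.7667 pos [374.7 380.  239.5] j [-62.  15.  15. 109.  -5.  56. -29.] F [-0.5  0.3  0.1] g 1.0
shift [399.3  39.9 138.9] n 10.183279128662782 w [-1.000e-03  1.539e+00  0.000e+00] 12.315180035994219
```

Request:
send_rows(series=[{"x":33,"y":0,"z":11.5,"wx":0,"wy":0.12,"wz":0},{"x":66,"y":5,"z":23,"wx":0,"wy":0.24,"wz":0},{"x":99,"y":10,"z":34.5,"wx":0,"wy":0.36,"wz":0},{"x":132,"y":15,"z":46,"wx":0,"wy":0.48,"wz":0},{"x":165,"y":20,"z":57.5,"wx":0,"wy":0.6,"wz":0},{"x":198,"y":25,"z":69,"wx":0,"wy":0.72,"wz":0},{"x":231,"y":30,"z":80.5,"wx":0,"wy":0.84,"wz":0},{"x":264,"y":30,"z":92,"wx":0,"wy":0.96,"wz":0}])

```text
time_s: 1.43
tool_pos: [534.8, 153.3, 208.5]
tool_rot: [[-0.63, -0.002, 0.776], [-0.776, -0.001, -0.63], [0.002, -1.0, -0.001]]
contact_force: [0.1, 0.2, -0.5]
grip_width: 1.001
```

```bash
python3 go.py 617 33.5 200 -72.4
```

```text
t 1.4333 pos [534.8 153.3 208.5] j [-44.  21.  31. 108. -13.  54. -46.] F [ 0.1  0.2 -0.5] g 1.001
shift [ 41.2   8.5 139.4] n 3.4914230693395445 w [0.    0.582 0.002] 4.65606311451024
```

Request:
send_rows(series=[{"x":10,"y":2,"z":35,"wx":0,"wy":0.12,"wz":0},{"x":20,"y":4,"z":70,"wx":0,"wy":0.24,"wz":0},{"x":30,"y":6,"z":105,"wx":0,"wy":0.36,"wz":0},{"x":41.2,"y":8.5,"z":139.4,"wx":0,"wy":0.48,"wz":0},{"x":41.2,"y":8.5,"z":139.4,"wx":0,"wy":0.582,"wz":0.002},{"x":41.2,"y":8.5,"z":139.4,"wx":0,"wy":0.582,"wz":0.002}])

```text
time_s: 1.93
tool_pos: [618.1, 32.6, 200.4]
tool_rot: [[-0.954, 0.001, 0.301], [-0.301, -0.001, -0.954], [-0.0, -1.0, 0.001]]
contact_force: [-0.5, -0.3, 0.3]
grip_width: 0.997
```

```bash
python3 go.py 617 33.5 100 -72.4
python3 - <<'E'
from plant import *
import cv2
for n,c in(("top",(130,280,150,330)),("side",(180,310,200,350))):
    a=camera(n);cv2.imwrite(f"pics/{n}1c.png",cv2.resize(a[c[0]:c[1],c[2]:c[3]],None,fx=4,fy=4,interpolation=cv2.INTER_CUBIC))
E
```

```text
t 1.9333 pos [618.1  32.6 200.4] j [-35.  30.  39. 101. -22.  57. -60.] F [-0.5 -0.3  0.3] g 0.997
shift [  0.8 100.4  -1.3] n 2.4075558457580097 w [-0.001 -0.002 -0.   ] 0.01574369614471798
```

View pics/side1c.png

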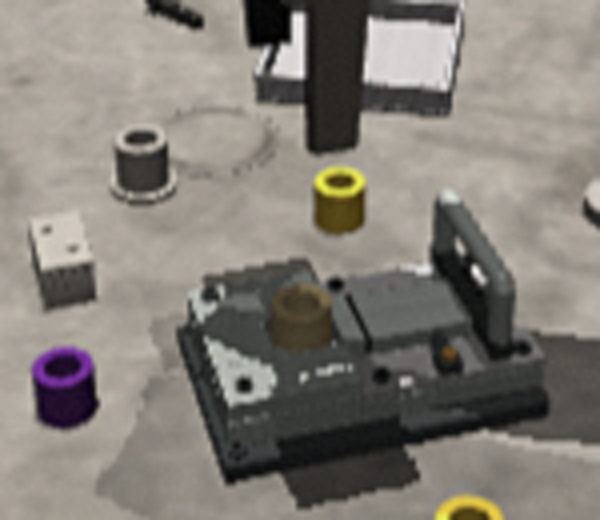

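View pics/top1c.png

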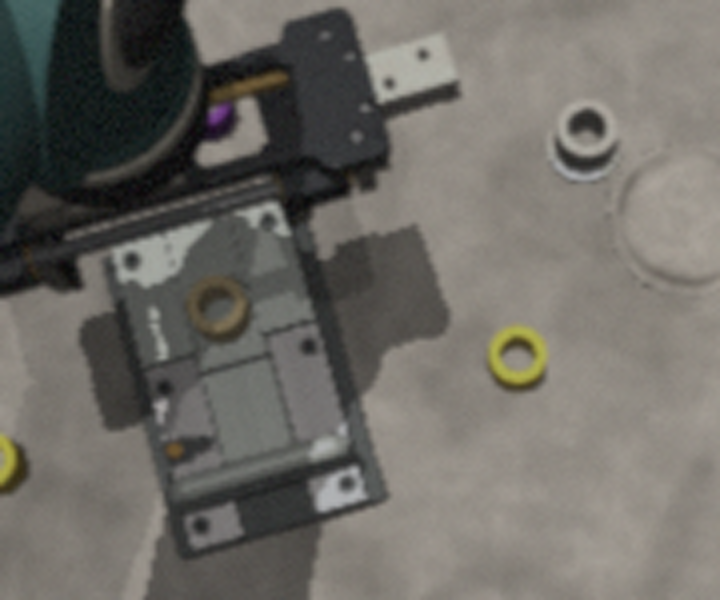

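Request:
send_rows(series=[{"x":0.8,"y":35,"z":-1.3,"wx":0,"wy":0,"wz":0},{"x":0.8,"y":70,"z":-1.3,"wx":0,"wy":0,"wz":0},{"x":0.8,"y":100,"z":-1.3,"wx":0,"wy":0,"wz":0},{"x":0.8,"y":110,"z":-1.3,"wx":0,"wy":0,"wz":0},{"x":0.8,"y":120,"z":-1.3,"wx":0,"wy":0,"wz":0},{"x":0.8,"y":120,"z":-1.3,"wx":0,"wy":0,"wz":0}])

```text
time_s: 2.53
tool_pos: [616.1, 37.8, 80.2]
tool_rot: [[-0.951, -0.0, 0.31], [-0.31, 0.001, -0.951], [-0.0, -1.0, -0.001]]
contact_force: [0.1, 0.1, 0.6]
grip_width: 1.002
```

```bash
python3 go.py 617 33.5 68.5 -72.4
python3 - <<'E'
from h import *
import cv2
print(proj("side",[[617,33.5,80-25+0],[603.2,77.4,55],[631,-10,55]])-[200,180])
for n,c in(("side",(180,310,200,350)),):
    a=camera(n);cv2.imwrite(f"pics/{n}2c.png",cv2.resize(a[c[0]:c[1],c[2]:c[3]],None,fx=4,fy=4,interpolation=cv2.INTER_CUBIC))
E
```

```text
t 2.5333 pos [616.1  37.8  80.2] j [-31.  39.  33. 104. -29.  46. -55.] F [0.1 0.1 0.6] g 1.002
shift [ 0.5 11.7  4.3] n 0.2982896327937332 w [ 0.001  0.008 -0.   ] 0.0646341775547665
[[75.42293088 74.57454409]
 [82.30621315 89.14771305]
 [69.09814273 61.51892683]]
```

View pics/side2c.png

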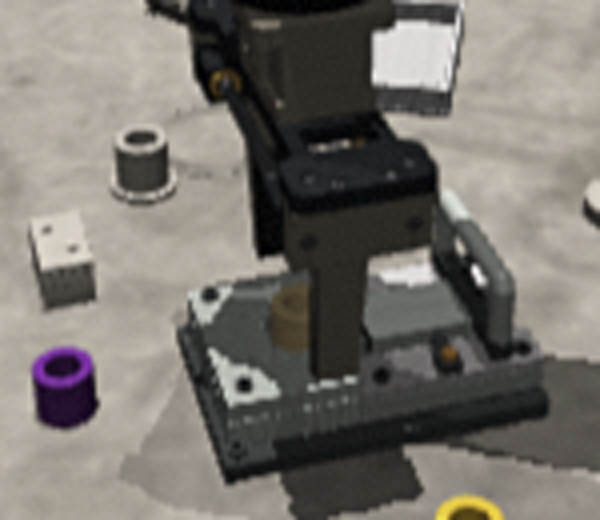

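Request:
send_rows(series=[{"x":0.5,"y":0,"z":4.3,"wx":0,"wy":0,"wz":0},{"x":0.5,"y":6,"z":4.3,"wx":0,"wy":0,"wz":0},{"x":0.5,"y":11,"z":4.3,"wx":0,"wy":0,"wz":0},{"x":0.5,"y":11,"z":4.3,"wx":0,"wy":0,"wz":0}])

```text
time_s: 2.92
tool_pos: [617.5, 32.5, 69.8]
tool_rot: [[-0.951, 0.001, 0.308], [-0.308, 0.001, -0.951], [-0.002, -1.0, -0.001]]
contact_force: [0.2, -0.0, -0.9]
grip_width: 0.999
```

```bash
python3 go.py 617 33.5 68 -72.4
```

```text
t 2.9167 pos [617.5  32.5  69.8] j [-30.  39.  33. 104. -29.  45. -54.] F [ 0.2 -0.  -0.9] g 0.999
shift [ 0.1  1.8 -1.1] n 0.05026614887873491 w [ 0.001  0.006 -0.002] 0.04695747182701879
```

Request:
send_rows(series=[{"x":0,"y":1.8,"z":-1,"wx":0,"wy":0,"wz":0},{"x":0,"y":1.8,"z":-1,"wx":0,"wy":0,"wz":0},{"x":0,"y":1.8,"z":-1,"wx":0,"wy":0,"wz":0},{"x":0,"y":1.8,"z":-1,"wx":0,"wy":0,"wz":0},{"x":0,"y":1.8,"z":-1,"wx":0,"wy":0,"wz":0},{"x":0,"y":1.8,"z":-1,"wx":0,"wy":0,"wz":0}], gripper=20, newtons=20)

```text
time_s: 3.42
tool_pos: [617.5, 33.5, 68.4]
tool_rot: [[-0.952, 0.002, 0.308], [-0.308, 0.001, -0.952], [-0.002, -1.0, -0.001]]
contact_force: [-0.4, -0.8, 0.0]
grip_width: 0.588
```

```bash
python3 go.py 617 33.5 68 -72.4
```

```text
t 3.4167 pos [617.5  33.5  68.4] j [-30.  40.  33. 105. -30.  45. -54.] F [-0.4 -0.8  0. ] g 0.588
shift [ 0.4  0.4 -0.2] n 0.014153813726283434 w [ 0.001  0.006 -0.002] 0.04734841947223823
```

Request:
send_rows(series=[{"x":0,"y":0,"z":0,"wx":0,"wy":0,"wz":0},{"x":0,"y":0,"z":0,"wx":0,"wy":0,"wz":0},{"x":0,"y":0,"z":0,"wx":0,"wy":0,"wz":0},{"x":0,"y":0,"z":0,"wx":0,"wy":0,"wz":0},{"x":0,"y":0,"z":0,"wx":0,"wy":0,"wz":0},{"x":0,"y":0,"z":0,"wx":0,"wy":0,"wz":0}])

```text
time_s: 3.92
tool_pos: [617.4, 33.4, 68.3]
tool_rot: [[-0.952, 0.002, 0.308], [-0.308, 0.001, -0.952], [-0.002, -1.0, -0.001]]
contact_force: [-0.1, 0.8, 0.9]
grip_width: 0.315
```

```bash
python3 go.py 617 33.5 68 -72.4
python3 - <<'E'
from h import *
import cv2
for n,c in(("side",(180,310,200,350)),):
    a=camera(n);cv2.imwrite(f"pics/{n}3c.png",cv2.resize(a[c[0]:c[1],c[2]:c[3]],None,fx=4,fy=4,interpolation=cv2.INTER_CUBIC))
E
```

```text
t 3.9167 pos [617.4  33.4  68.3] j [-30.  40.  33. 105. -30.  45. -54.] F [-0.1  0.8  0.9] g 0.315
shift [ 0.4  0.3 -0.2] n 0.01287122020853963 w [ 0.001  0.005 -0.002] 0.04675259578522259
```

View pics/side3c.png

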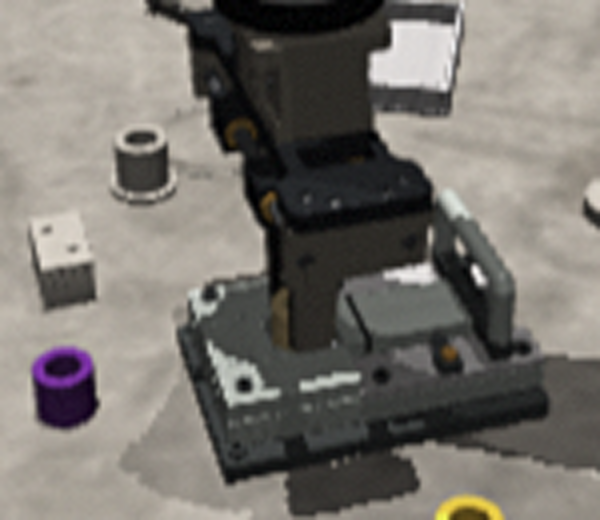

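Request:
send_rows(series=[{"x":0,"y":0,"z":0,"wx":0,"wy":0,"wz":0},{"x":0,"y":-3,"z":0,"wx":0,"wy":0,"wz":0},{"x":0,"y":-8,"z":0,"wx":0,"wy":0,"wz":0},{"x":0,"y":-15,"z":0,"wx":0,"wy":0,"wz":0},{"x":0,"y":-25,"z":0,"wx":0,"wy":0,"wz":0},{"x":0,"y":-40,"z":0,"wx":0,"wy":0,"wz":0},{"x":0,"y":-60,"z":0,"wx":0,"wy":0,"wz":0},{"x":0,"y":-80,"z":0,"wx":0,"wy":0,"wz":0}])

```text
time_s: 4.63
tool_pos: [617.3, 33.2, 150.2]
tool_rot: [[-0.952, 0.002, 0.307], [-0.307, 0.001, -0.952], [-0.002, -1.0, -0.0]]
contact_force: [0.5, -0.3, -1.1]
grip_width: 0.313
```

```bash
python3 go.py 577.5 -311.5 160 -72.4
python3 - <<'E'
from h import *
import cv2
for n,c in(("side",(180,310,200,350)),):
    a=camera(n);cv2.imwrite(f"pics/{n}4c.png",cv2.resize(a[c[0]:c[1],c[2]:c[3]],None,fx=4,fy=4,interpolation=cv2.INTER_CUBIC))
E
```

```text
t 4.6333 pos [617.3  33.2 150.2] j [-33.  33.  37. 103. -25.  52. -57.] F [ 0.5 -0.3 -1.1] g 0.313
shift [143.7 -10.3 315.8] n 8.32360219902463 w [ 0.     0.005 -0.002] 0.04518282003999372
```

View pics/side4c.png

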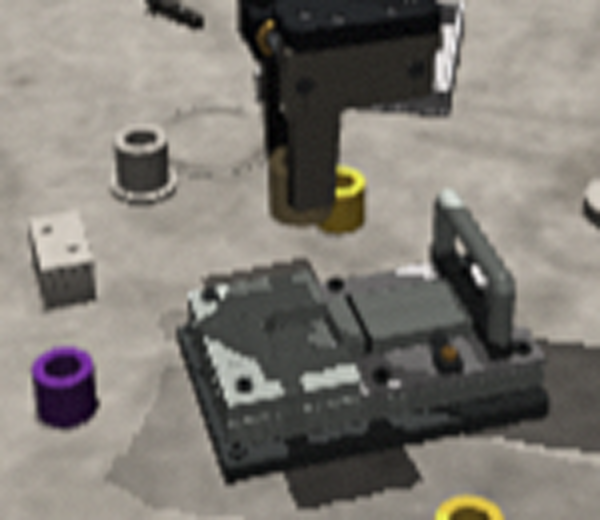

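Request:
send_rows(series=[{"x":8,"y":-5,"z":18,"wx":0,"wy":0,"wz":0},{"x":20,"y":-10,"z":45,"wx":0,"wy":0,"wz":0},{"x":34,"y":-10,"z":75,"wx":0,"wy":0,"wz":0},{"x":48,"y":-10,"z":105,"wx":0,"wy":0,"wz":0},{"x":62,"y":-10,"z":135,"wx":0,"wy":0,"wz":0},{"x":75,"y":-10,"z":165,"wx":0,"wy":0,"wz":0},{"x":89,"y":-10,"z":195,"wx":0,"wy":0,"wz":0},{"x":103,"y":-10,"z":225,"wx":0,"wy":0,"wz":0}])

```text
time_s: 5.35
tool_pos: [588.4, -214.0, 159.1]
tool_rot: [[-0.951, 0.003, 0.308], [-0.308, 0.001, -0.951], [-0.003, -1.0, -0.0]]
contact_force: [-0.2, 0.1, -2.0]
grip_width: 0.312
```

```bash
python3 go.py 578.5 -311.5 160 -72.4
```

```text
t 5.35 pos [ 588.4 -214.   159.1] j [-11.  33.  38. 101. -25.  54. -34.] F [-0.2  0.1 -2. ] g 0.312
shift [39.4 -1.  89.8] n 2.351041251754384 w [ 0.     0.006 -0.003] 0.052706413894659805
```

Request:
send_rows(series=[{"x":13,"y":0,"z":28,"wx":0,"wy":0,"wz":0},{"x":24,"y":0,"z":55,"wx":0,"wy":0,"wz":0},{"x":33,"y":0,"z":75,"wx":0,"wy":0,"wz":-0.002},{"x":39,"y":0,"z":89,"wx":0,"wy":0,"wz":-0.003},{"x":39,"y":0,"z":89,"wx":0,"wy":0,"wz":-0.003},{"x":39,"y":30,"z":89,"wx":0,"wy":0,"wz":-0.003},{"x":39,"y":60,"z":89,"wx":0,"wy":0,"wz":-0.003},{"x":39,"y":75,"z":89,"wx":0,"wy":0,"wz":-0.003}])

```text
time_s: 6.02
tool_pos: [578.2, -306.3, 80.4]
tool_rot: [[-0.951, -0.004, 0.309], [-0.309, 0.003, -0.951], [0.003, -1.0, -0.004]]
contact_force: [-0.4, 1.7, -1.8]
grip_width: 0.313
```

```bash
python3 go.py 578.5 -311.5 44 -72.4
python3 - <<'E'
from h import *
import cv2
print(proj("side",[[578.5,-311.5,43]]))
for n,c in(("side",(120,240,230,360)),):
    a=camera(n);cv2.imwrite(f"pics/{n}5c.png",cv2.resize(a[c[0]:c[1],c[2]:c[3]],None,fx=5,fy=5,interpolation=cv2.INTER_CUBIC))
E
```

```text
t 6.0167 pos [ 578.2 -306.3   80.4] j [  1.  42.  34.  99. -30.  49. -23.] F [-0.4  1.7 -1.8] g 0.313
shift [ 1.2 36.4  5.1] n 0.8810036638075895 w [0.004 0.007 0.003] 0.06886038000427247
[[292.41142885 180.98242544]]
```

View pics/side5c.png

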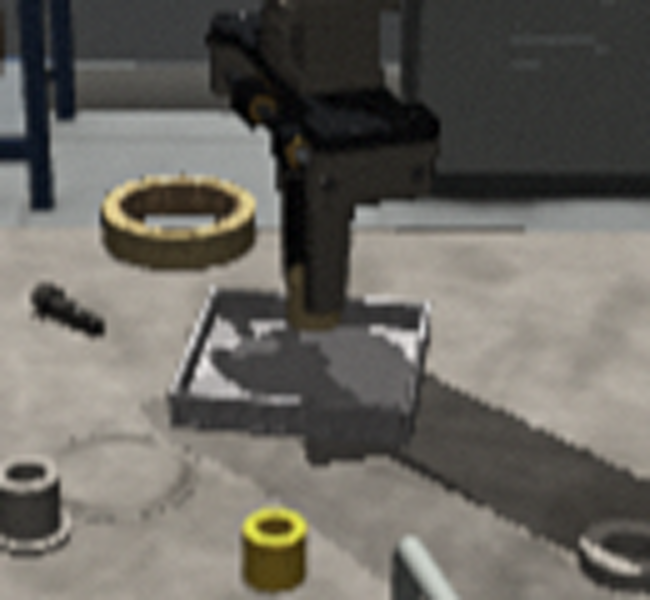

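Request:
send_rows(series=[{"x":1,"y":12,"z":4,"wx":0.004,"wy":0,"wz":0.003},{"x":1,"y":20,"z":5,"wx":0.004,"wy":0,"wz":0.003},{"x":1,"y":26,"z":5,"wx":0.004,"wy":0,"wz":0.003},{"x":1,"y":29,"z":5,"wx":0.004,"wy":0,"wz":0.003},{"x":1,"y":31,"z":5,"wx":0.004,"wy":0,"wz":0.003},{"x":1,"y":32,"z":5,"wx":0.004,"wy":0,"wz":0.003},{"x":1,"y":33,"z":5,"wx":0.004,"wy":0,"wz":0.003},{"x":1,"y":33,"z":5,"wx":0.004,"wy":0,"wz":0.003}])

```text
time_s: 6.73
tool_pos: [579.6, -314.1, 50.2]
tool_rot: [[-0.951, 0.003, 0.308], [-0.308, -0.003, -0.951], [-0.002, -1.0, 0.004]]
contact_force: [-0.2, -0.0, -0.9]
grip_width: 0.317
```

```bash
python3 go.py 578.5 -311.5 44 -72.4
```

```text
t 6.7333 pos [ 579.6 -314.1   50.2] j [  3.  44.  33.  99. -32.  46. -22.] F [-0.2 -0.  -0.9] g 0.317
shift [ 0.3  6.1 -2.9] n 0.16274501822033743 w [-0.004  0.006 -0.002] 0.056997042567984095
```

Request:
send_rows(series=[{"x":0,"y":1,"z":0,"wx":0,"wy":0,"wz":0},{"x":0,"y":2,"z":0,"wx":0,"wy":0,"wz":0},{"x":0,"y":3,"z":0,"wx":0,"wy":0,"wz":0},{"x":0,"y":3.5,"z":0,"wx":0,"wy":0,"wz":0},{"x":0,"y":4,"z":0,"wx":0,"wy":0,"wz":0},{"x":0,"y":4,"z":0,"wx":0,"wy":0,"wz":0}])

```text
time_s: 7.23
tool_pos: [579.3, -314.1, 45.7]
tool_rot: [[-0.952, 0.003, 0.308], [-0.308, -0.003, -0.952], [-0.002, -1.0, 0.003]]
contact_force: [-0.3, 0.1, -1.4]
grip_width: 0.31
```

```bash
python3 go.py 578.5 -311.5 44 -72.4
```

```text
t 7.2333 pos [ 579.3 -314.1   45.7] j [  3.  45.  33.  99. -32.  46. -22.] F [-0.3  0.1 -1.4] g 0.31
shift [ 0.   1.7 -2.7] n 0.07667646705896389 w [-0.003  0.005 -0.002] 0.053105380207705936
```

Request:
send_rows(series=[{"x":0,"y":0.5,"z":0,"wx":0,"wy":0,"wz":0},{"x":0,"y":1,"z":0,"wx":0,"wy":0,"wz":0},{"x":0,"y":1.5,"z":0,"wx":0,"wy":0,"wz":0},{"x":0,"y":1.5,"z":0,"wx":0,"wy":0,"wz":0}])

```text
time_s: 7.57
tool_pos: [579.5, -314.1, 44.4]
tool_rot: [[-0.952, 0.003, 0.308], [-0.308, -0.003, -0.952], [-0.002, -1.0, 0.003]]
contact_force: [1.3, 0.1, -0.9]
grip_width: 0.314
```

```bash
python3 go.py 578.5 -311.5 44 -72.4
```

```text
t 7.5667 pos [ 579.5 -314.1   44.4] j [  3.  45.  33.  99. -32.  46. -22.] F [ 1.3  0.1 -0.9] g 0.314
shift [ 0.1  0.4 -2.8] n 0.06754931162097136 w [-0.003  0.005 -0.002] 0.05415415940802739
```

Request:
send_rows(series=[{"x":0,"y":0.5,"z":0,"wx":0,"wy":0,"wz":0},{"x":0,"y":1,"z":0,"wx":0,"wy":0,"wz":0},{"x":0,"y":1,"z":0,"wx":0,"wy":0,"wz":0}])

```text
time_s: 7.82
tool_pos: [579.5, -314.2, 44.3]
tool_rot: [[-0.952, 0.003, 0.308], [-0.308, -0.002, -0.952], [-0.002, -1.0, 0.003]]
contact_force: [-2.3, 2.1, 5.8]
grip_width: 0.31
```

```bash
python3 go.py 578.5 -311.5 44 -72.4
```

```text
t 7.8167 pos [ 579.5 -314.2   44.3] j [  3.  45.  33.  99. -32.  46. -22.] F [-2.3  2.1  5.8] g 0.31
shift [ 0.1  0.3 -2.9] n 0.06880286458913797 w [-0.003  0.005 -0.002] 0.05389306760350165
```

Request:
send_rows(series=[{"x":0,"y":-0.6,"z":0,"wx":0,"wy":0,"wz":0},{"x":0,"y":-0.6,"z":0,"wx":0,"wy":0,"wz":0},{"x":0,"y":-0.6,"z":0,"wx":0,"wy":0,"wz":0},{"x":0,"y":-0.6,"z":0,"wx":0,"wy":0,"wz":0},{"x":0,"y":-0.6,"z":0,"wx":0,"wy":0,"wz":0},{"x":0,"y":-0.6,"z":0,"wx":0,"wy":0,"wz":0}], gripper=58)

```text
time_s: 8.32
tool_pos: [579.4, -314.0, 43.8]
tool_rot: [[-0.951, 0.003, 0.308], [-0.308, -0.003, -0.951], [-0.002, -1.0, 0.003]]
contact_force: [-0.3, 0.8, -0.2]
grip_width: 0.581
```

```bash
python3 go.py 578.5 -311.5 160 -72.4
```

```text
t 8.3167 pos [ 579.4 -314.    43.8] j [  3.  45.  32.  99. -32.  46. -22.] F [-0.3  0.8 -0.2] g 0.581
shift [-1.000e-01 -1.162e+02 -2.300e+00] n 2.7873716633772134 w [-0.003  0.006 -0.002] 0.05432845610920299
```

Go straight up.

Request:
send_rows(series=[{"x":0,"y":-5,"z":0,"wx":0,"wy":0,"wz":0},{"x":0,"y":-15,"z":0,"wx":0,"wy":0,"wz":0},{"x":0,"y":-35,"z":0,"wx":0,"wy":0,"wz":0},{"x":0,"y":-60,"z":0,"wx":0,"wy":0,"wz":0},{"x":0,"y":-90,"z":0,"wx":0,"wy":0,"wz":0},{"x":0,"y":-120,"z":0,"wx":0,"wy":0,"wz":0},{"x":0,"y":-120,"z":0,"wx":0,"wy":0,"wz":0}])

```text
time_s: 8.9
tool_pos: [581.9, -316.2, 171.3]
tool_rot: [[-0.952, 0.013, 0.307], [-0.307, -0.007, -0.952], [-0.01, -1.0, 0.011]]
contact_force: [0.6, -1.1, -0.1]
grip_width: 0.581
```

```bash
python3 go.py 532.5 6.6 160 17.6
python3 - <<'E'
from h import *
import cv2
for n,c in(("side",(120,240,230,360)),("top",(180,280,160,420))):
    a=camera(n);cv2.imwrite(f"pics/{n}6c.png",cv2.resize(a[c[0]:c[1],c[2]:c[3]],None,fx=3,fy=3,interpolation=cv2.INTER_CUBIC))
E
```

```text
t 8.9 pos [ 581.9 -316.2  171.3] j [ -1.  36.  38.  96. -26.  57. -26.] F [ 0.6 -1.1 -0.1] g 0.581
shift [ -52.     8.3 -322.5] n 7.836893554644333 w [-1.600e-02 -1.566e+00  1.000e-03] 12.530470316365719
```

View pics/side6c.png

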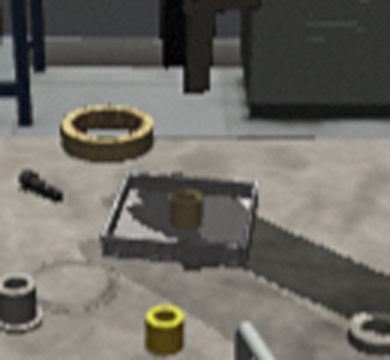

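View pics/top6c.png

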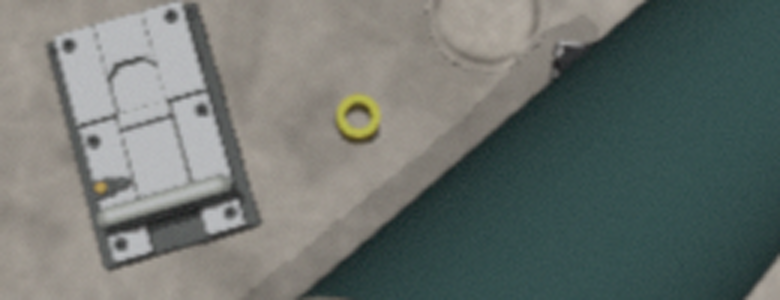

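Request:
send_rows(series=[{"x":-4,"y":0,"z":-20,"wx":0,"wy":-0.1,"wz":0},{"x":-8,"y":0,"z":-45,"wx":0,"wy":-0.22,"wz":0},{"x":-12,"y":0,"z":-70,"wx":0,"wy":-0.34,"wz":0},{"x":-16,"y":0,"z":-95,"wx":0,"wy":-0.46,"wz":0},{"x":-20,"y":0,"z":-120,"wx":0,"wy":-0.58,"wz":0},{"x":-24,"y":0,"z":-145,"wx":0,"wy":-0.7,"wz":0},{"x":-28,"y":0,"z":-170,"wx":0,"wy":-0.82,"wz":0},{"x":-32,"y":0,"z":-195,"wx":0,"wy":-0.94,"wz":0}])

```text
time_s: 9.67
tool_pos: [548.4, -116.9, 162.4]
tool_rot: [[-0.307, 0.001, 0.952], [-0.952, -0.002, -0.307], [0.002, -1.0, 0.002]]
contact_force: [0.8, 0.4, -0.5]
grip_width: 0.581
```

```bash
python3 go.py 532.5 6.6 160 17.6
```

```text
t 9.6667 pos [ 548.4 -116.9  162.4] j [-11.  25.  25. 110. -14.  48.   3.] F [ 0.8  0.4 -0.5] g 0.581
shift [-112.7    2.1  -53. ] n 2.9868388497081835 w [-0.001 -0.619  0.002] 4.954627641344396
```

Request:
send_rows(series=[{"x":-24,"y":0,"z":-11,"wx":0,"wy":-0.12,"wz":0},{"x":-48,"y":0,"z":-22,"wx":0,"wy":-0.24,"wz":0},{"x":-72,"y":0,"z":-34,"wx":0,"wy":-0.36,"wz":0},{"x":-96,"y":0,"z":-45,"wx":0,"wy":-0.48,"wz":0},{"x":-112.7,"y":2,"z":-53,"wx":0,"wy":-0.6,"wz":0.002},{"x":-112.7,"y":2,"z":-53,"wx":0,"wy":-0.619,"wz":0.002},{"x":-112.7,"y":2,"z":-53,"wx":0,"wy":-0.619,"wz":0.002}])

```text
time_s: 10.25
tool_pos: [533.7, 5.7, 160.2]
tool_rot: [[0.297, 0.001, 0.955], [-0.955, -0.001, 0.297], [0.001, -1.0, 0.001]]
contact_force: [0.2, -0.7, -0.0]
grip_width: 0.578
```

```bash
python3 go.py 532.5 6.6 82 17.6
python3 - <<'E'
from h import *
import cv2
for n,c in(("side",(180,310,200,350)),("top",(160,280,150,300))):
    a=camera(n);cv2.imwrite(f"pics/{n}7c.png",cv2.resize(a[c[0]:c[1],c[2]:c[3]],None,fx=4,fy=4,interpolation=cv2.INTER_CUBIC))
E
```

```text
t 10.25 pos [533.7   5.7 160.2] j [-17.  22.  16. 113.  -8.  46.  20.] F [ 0.2 -0.7 -0. ] g 0.578
shift [-1.3 78.2 -1. ] n 1.875968013421968 w [-0.001 -0.006  0.001] 0.04621550584876718
```

View pics/side7c.png

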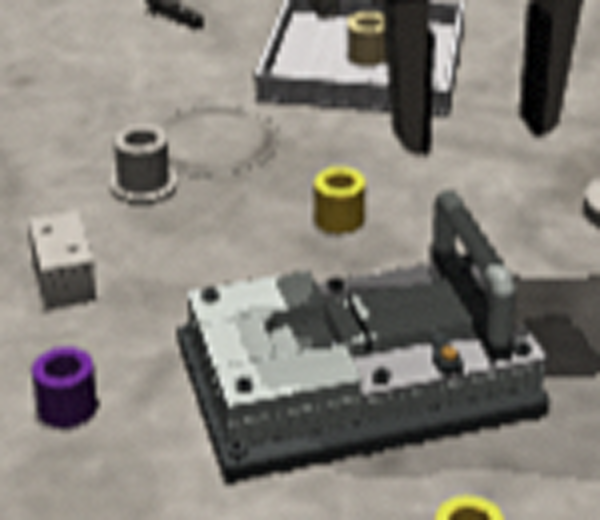

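View pics/top7c.png

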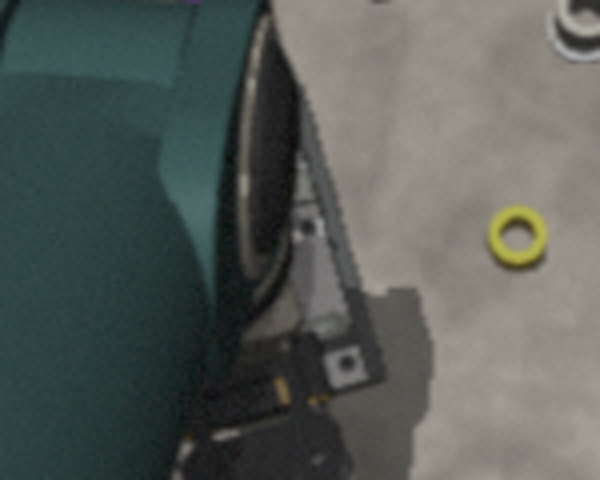

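Request:
send_rows(series=[{"x":-1,"y":20,"z":-1,"wx":0,"wy":-0.006,"wz":0},{"x":-1,"y":40,"z":-1,"wx":0,"wy":-0.006,"wz":0},{"x":-1,"y":55,"z":-1,"wx":0,"wy":-0.006,"wz":0},{"x":-1,"y":67,"z":-1,"wx":0,"wy":-0.006,"wz":0},{"x":-1,"y":75,"z":-1,"wx":0,"wy":-0.006,"wz":0},{"x":-1,"y":78,"z":-1,"wx":0,"wy":-0.006,"wz":0},{"x":-1,"y":78,"z":-1,"wx":0,"wy":-0.006,"wz":0}])

```text
time_s: 10.93
tool_pos: [533.3, 5.2, 82.4]
tool_rot: [[0.301, 0.002, 0.954], [-0.954, -0.001, 0.301], [0.002, -1.0, 0.002]]
contact_force: [0.4, 0.1, 0.4]
grip_width: 0.579
```

```bash
python3 go.py 532.5 6.6 82 17.6
python3 - <<'E'
from h import *
import cv2
for n,c in(("side",(180,310,200,350)),):
    a=camera(n);cv2.imwrite(f"pics/{n}8.png",a);cv2.imwrite(f"pics/{n}8c.png",cv2.resize(a[c[0]:c[1],c[2]:c[3]],None,fx=4,fy=4,interpolation=cv2.INTER_CUBIC))
a=cv2.imread("pics/top0.png");cv2.imwrite("pics/top0p.png",cv2.resize(a[215:260,185:245],None,fx=12,fy=12,interpolation=cv2.INTER_CUBIC))
E
```

```text
t 10.9333 pos [533.3   5.2  82.4] j [-15.  29.  14. 115. -11.  37.  23.] F [0.4 0.1 0.4] g 0.579
shift [-1.6  0.4 -0.3] n 0.03980144166871171 w [-0.002 -0.002  0.002] 0.021930560898574047
```

View pics/side8c.png

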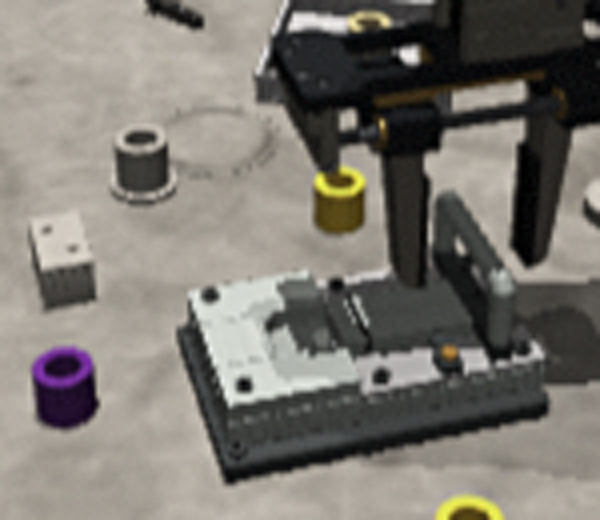

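View pics/top0p.png

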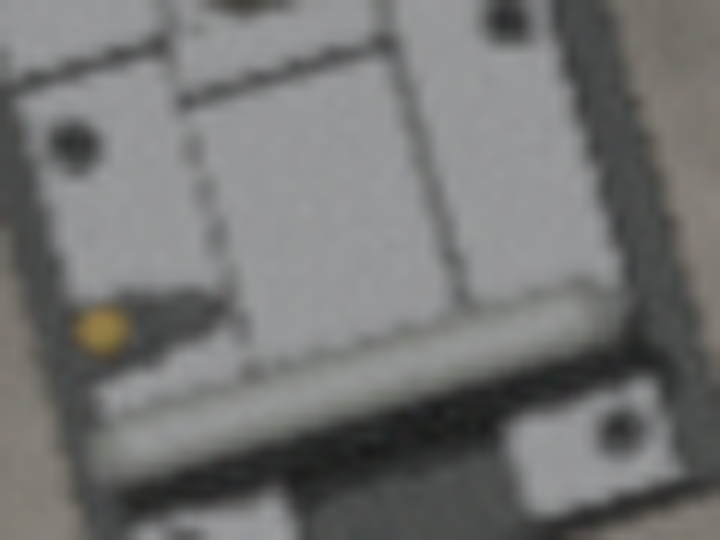

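```bash
cat > idx.py <<'E'
from h import *
p=[601.1,28.3,.3073]
def die(n,uv,z):
    X=atz(n,uv,z);c,q=np.cos(p[2]),np.sin(p[2]);d=X[:2]-p[:2];return np.array([c*d[0]+q*d[1],-q*d[0]+c*d[1]]).round(1)
if __name__=="__main__":
    g=lambda u,v:((u+.5)/12-.5+185,(v+.5)/12-.5+215)
    for uv,z in(((185,98),40),((392,42),40),((103,330),42),((230,300),39),((220,303),39)):print(die("top",g(*uv),z))
    s=lambda u,v:((u+.5)/7-.5+235,(v+.5)/7-.5+220)
    for uv,z in(((365,238),40),((400,328),40),((541,336),42),((525,312),39)):print(die("side",s(*uv),z))
E
python3 idx.py
```

```text
[-10.9  17.4]
[-11.9 -18.4]
[-45.3  40.6]
[-46.   19.3]
[-46.   21.1]
[-11.4 -15.1]
[-8.3 26.5]
[-43.4  43.4]
[-44.3  28.9]
```

Request:
send_rows(series=[{"x":-1.5,"y":0.5,"z":0,"wx":0,"wy":0,"wz":0},{"x":-1.5,"y":0.5,"z":0,"wx":0,"wy":0,"wz":0},{"x":-1.5,"y":0.5,"z":0,"wx":0,"wy":0,"wz":0},{"x":-1.5,"y":0.5,"z":0,"wx":0,"wy":0,"wz":0},{"x":-1.5,"y":0.5,"z":0,"wx":0,"wy":0,"wz":0},{"x":-1.5,"y":0.5,"z":0,"wx":0,"wy":0,"wz":0},{"x":-1.5,"y":0.5,"z":0,"wx":0,"wy":0,"wz":0},{"x":-1.5,"y":0.5,"z":0,"wx":0,"wy":0,"wz":0}], gripper=2, newtons=40)

```text
time_s: 11.65
tool_pos: [531.9, 7.0, 82.5]
tool_rot: [[0.302, 0.001, 0.953], [-0.953, -0.001, 0.302], [0.001, -1.0, 0.0]]
contact_force: [-4.0, -0.8, 4.9]
grip_width: 0.119
```

```bash
python3 go.py 532.5 6.6 82 17.6
```

```text
t 11.65 pos [531.9   7.   82.5] j [-15.  29.  14. 115. -11.  37.  23.] F [-4.  -0.8  4.9] g 0.119
shift [0.5 0.5 0.4] n 0.01964447143684599 w [-0.    -0.001  0.001] 0.009572684525951647
```

Request:
send_rows(series=[{"x":0,"y":0,"z":0,"wx":0,"wy":0,"wz":0},{"x":0,"y":0,"z":-1,"wx":0,"wy":0,"wz":0},{"x":0,"y":0,"z":-4,"wx":0,"wy":0,"wz":0},{"x":0,"y":0,"z":-8,"wx":0,"wy":0,"wz":0},{"x":0,"y":0,"z":-12,"wx":0,"wy":0,"wz":0},{"x":0,"y":0,"z":-16,"wx":0,"wy":0,"wz":0},{"x":0,"y":0,"z":-20,"wx":0,"wy":0,"wz":0},{"x":0,"y":0,"z":-20,"wx":0,"wy":0,"wz":0}], newtons=50)

```text
time_s: 12.32
tool_pos: [516.5, 2.2, 82.6]
tool_rot: [[0.303, 0.01, 0.953], [-0.953, 0.0, 0.303], [0.003, -1.0, 0.009]]
contact_force: [8.1, 2.6, -9.0]
grip_width: 0.11
```

```bash
cat > pic.py <<'E'
import sys
from h import *
import cv2
for n,c in(("side",(210,300,240,360)),("top",(170,280,165,295))):
    a=camera(n);cv2.imwrite(f"pics/{n}{sys.argv[1]}.png",a);cv2.imwrite(f"pics/{n}{sys.argv[1]}c.png",cv2.resize(a[c[0]:c[1],c[2]:c[3]],None,fx=6,fy=6,interpolation=cv2.INTER_CUBIC)[:600])
E
python3 go.py 532.5 6.6 82 17.6; python3 pic.py 9
```

```text
t 12.3167 pos [516.5   2.2  82.6] j [-15.  27.  14. 118. -11.  35.  23.] F [ 8.1  2.6 -9. ] g 0.11
shift [ 0.7  0.7 16.5] n 0.3971286132455419 w [-0.009  0.     0.003] 0.07711562627250027
```

View pics/side9c.png

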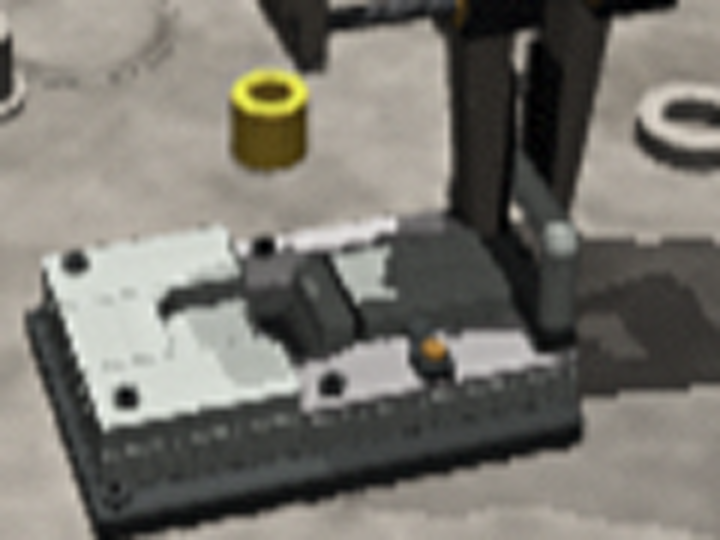

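View pics/top9c.png

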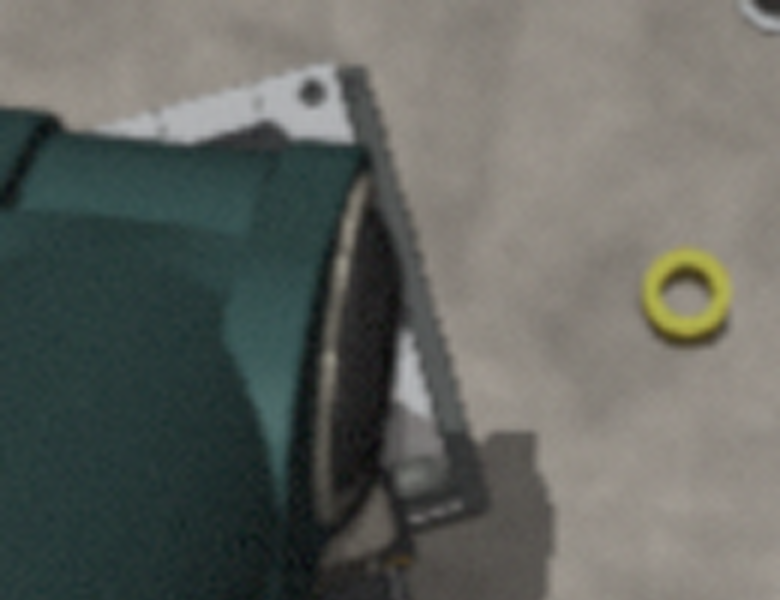

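Request:
send_rows(series=[{"x":0,"y":0,"z":-3,"wx":0,"wy":0,"wz":0},{"x":0,"y":0,"z":-6,"wx":0,"wy":0,"wz":0},{"x":0,"y":0,"z":-9,"wx":0,"wy":0,"wz":0},{"x":0,"y":0,"z":-12,"wx":0,"wy":0,"wz":0},{"x":0,"y":0,"z":-14,"wx":0,"wy":0,"wz":0},{"x":0,"y":0,"z":-15,"wx":0,"wy":0,"wz":0},{"x":0,"y":0,"z":-15,"wx":0,"wy":0,"wz":0},{"x":0,"y":0,"z":-15,"wx":0,"wy":0,"wz":0}])

```text
time_s: 13.08
tool_pos: [503.6, -1.7, 82.6]
tool_rot: [[0.303, 0.012, 0.953], [-0.953, 0.0, 0.303], [0.003, -1.0, 0.011]]
contact_force: [8.8, 4.7, -11.2]
grip_width: 0.113
```

```bash
python3 go.py 532.5 6.6 82 17.6; python3 pic.py 10
```

```text
t 13.0833 pos [503.6  -1.7  82.6] j [-15.  26.  14. 120. -11.  34.  24.] F [  8.8   4.7 -11.2] g 0.113
shift [ 0.8  0.9 30.1] n 0.7216492317674662 w [-0.011  0.001  0.003] 0.09386567071847467
```

View pics/side10c.png

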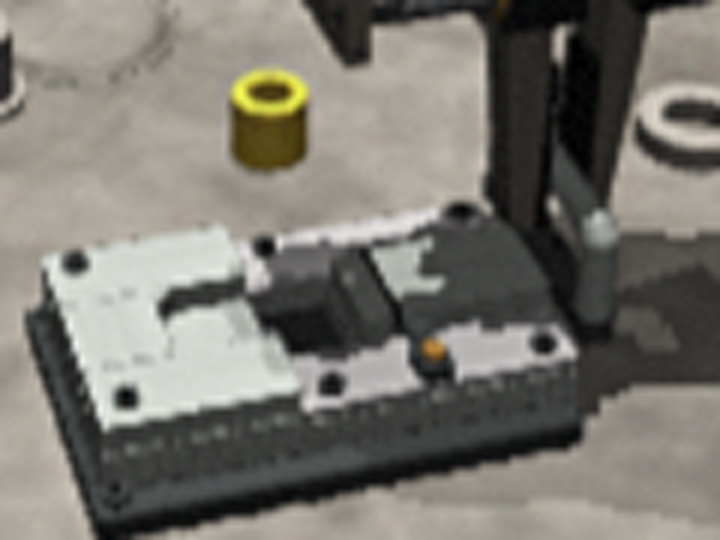

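```bash
python3 - <<'E'
from idx import *
import cv2
s=lambda u,v:((u+.5)/6-.5+240,(v+.5)/6-.5+210)
for uv,z in(((370,250),40),((405,325),40),((433,349),42),((433,349),45)):print(die("side",s(*uv),z))
for q in (30,34):
  print(((proj("side",[[p[0]+np.cos(p[2])*(-12-q)-np.sin(p[2])*y,p[1]+np.sin(p[2])*(-12-q)+np.cos(p[2])*y,40] for y in(18,-18,40)])-[240,210]+.5)*6).round(0))
a=cv2.imread("pics/side10.png");cv2.imwrite("pics/side10p.png",cv2.resize(a[245:280,285:330],None,fx=16,fy=16,interpolation=cv2.INTER_CUBIC))
E
```

```text
[-42.2 -13.7]
[-39.6  27.5]
[-43.   43.8]
[-41.6  47.2]
[[402. 307.]
 [366. 243.]
 [426. 348.]]
[[414. 304.]
 [377. 241.]
 [438. 345.]]
```

View pics/side10p.png

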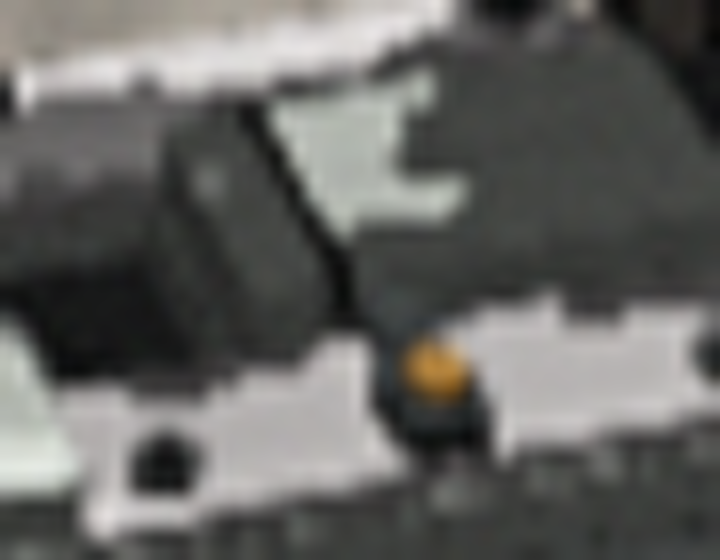

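Request:
send_rows(series=[{"x":0,"y":0,"z":-2,"wx":0,"wy":0,"wz":0},{"x":0,"y":0,"z":-4,"wx":0,"wy":0,"wz":0},{"x":0,"y":0,"z":-5,"wx":0,"wy":0,"wz":0},{"x":0,"y":0,"z":-5,"wx":0,"wy":0,"wz":0},{"x":0,"y":0,"z":-5,"wx":0,"wy":0,"wz":0},{"x":0,"y":0,"z":-5,"wx":0,"wy":0,"wz":0},{"x":0,"y":0,"z":-5,"wx":0,"wy":0,"wz":0},{"x":0,"y":0,"z":-5,"wx":0,"wy":0,"wz":0}])

```text
time_s: 13.85
tool_pos: [499.2, -3.1, 82.6]
tool_rot: [[0.303, 0.012, 0.953], [-0.953, 0.0, 0.303], [0.003, -1.0, 0.012]]
contact_force: [10.3, 3.4, -12.3]
grip_width: 0.116
```

```bash
python3 go.py 532.5 6.6 82 17.6; python3 pic.py 11; python3 - <<'E'
import cv2
a=cv2.imread("pics/side11.png");cv2.imwrite("pics/side11p.png",cv2.resize(a[245:280,285:330],None,fx=16,fy=16,interpolation=cv2.INTER_CUBIC))
E
```

```text
t 13.85 pos [499.2  -3.1  82.6] j [-15.  26.  14. 120. -11.  34.  24.] F [ 10.3   3.4 -12.3] g 0.116
shift [ 0.8  1.  34.7] n 0.8328741570543385 w [-0.012  0.001  0.003] 0.09835186287093559
```

View pics/side11p.png

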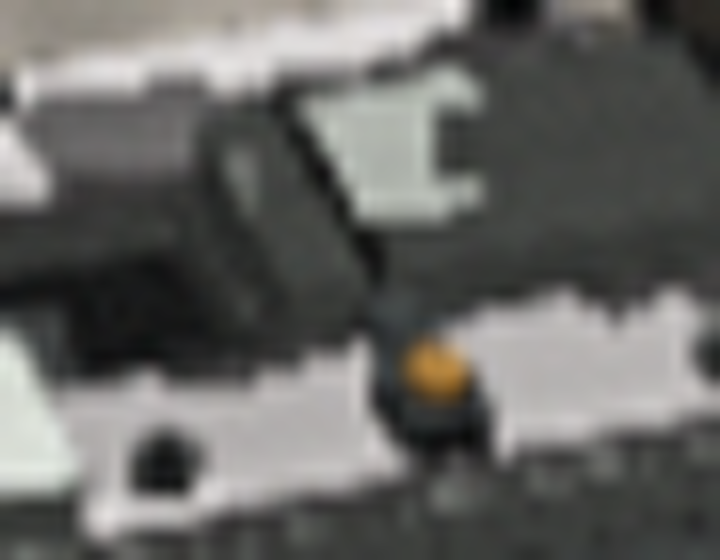

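View pics/side11.png

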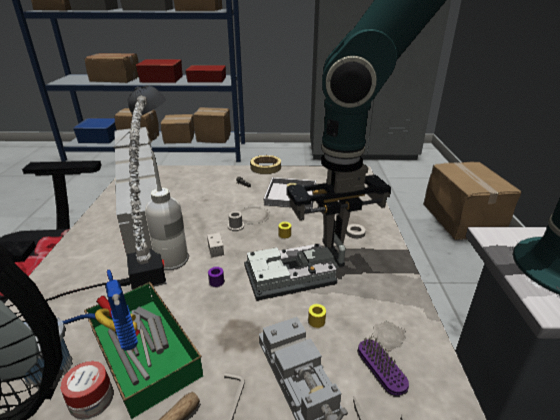

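Request:
send_rows(series=[{"x":0,"y":0,"z":-0.4,"wx":0,"wy":0,"wz":0},{"x":0,"y":0,"z":-0.4,"wx":0,"wy":0,"wz":0},{"x":0,"y":0,"z":-0.4,"wx":0,"wy":0,"wz":0},{"x":0,"y":0,"z":-0.4,"wx":0,"wy":0,"wz":0},{"x":0,"y":0,"z":-0.4,"wx":0,"wy":0,"wz":0},{"x":0,"y":0,"z":-0.4,"wx":0,"wy":0,"wz":0},{"x":0,"y":0,"z":-0.4,"wx":0,"wy":0,"wz":0},{"x":0,"y":0,"z":-0.4,"wx":0,"wy":0,"wz":0}])

```text
time_s: 14.62
tool_pos: [498.8, -3.2, 82.6]
tool_rot: [[0.303, 0.012, 0.953], [-0.953, 0.0, 0.303], [0.003, -1.0, 0.012]]
contact_force: [11.0, 3.6, -13.1]
grip_width: 0.117
```

```bash
python3 go.py 532.5 6.6 82 17.6; python3 pic.py 12; python3 - <<'E'
import cv2
a=cv2.imread("pics/side12.png");b=cv2.imread("pics/top12.png")
cv2.imwrite("pics/m12.png",cv2.hconcat([cv2.resize(a[245:280,285:330],(450,350),interpolation=cv2.INTER_CUBIC),cv2.resize(b[180:280,325:425],(350,350),interpolation=cv2.INTER_CUBIC)]))
E
```

```text
t 14.6167 pos [498.8  -3.2  82.6] j [-15.  26.  14. 120. -11.  34.  24.] F [ 11.    3.6 -13.1] g 0.117
shift [ 0.9  1.  35. ] n 0.8409865423808381 w [-0.012  0.001  0.003] 0.09901264908440875
```

View pics/m12.png

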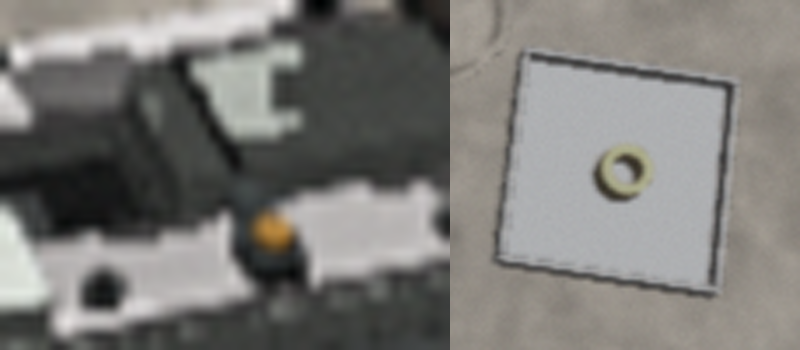

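```bash
python3 -c "
from plant import *
print(job_done())"
```

```text
the job is handed in; nothing more can be done
None
```

The bronze bush is standing in the tray, and the slide is pulled out with its line at the pointer. I handed the job in at 14.7 s with the gripper still holding the bar; no verdict is reported.

- **Bush:** I lifted it out of the cavity with the slide shut, lowered it until it touched the tray floor (about 6 N), and released it. The last top picture shows it upright and near the tray's centre.
- **Slide:** I gripped the bow handle's bar and pulled about 34.5 mm. The measured pull force of about 11.5 N fits the spring at roughly that distance.
- **Line and pointer:** In the last side picture the scribed line runs into the pointer tip. Measuring from the first pictures put the pointer at about 34–35 mm of pull. The tip and its brass screw disagree by about 1 mm, inside the 4 mm allowed.
- **Check not made:** The top camera's view of the line was blocked by the arm during the pull, so the final alignment rests on the side picture and the measured tool travel.
- **Other readings:** A steady vertical force of about 13 N at the grip remained while holding. In the pictures taken after the pull, the pointer and the other parts on the bench look where they were.

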